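# Spice jar from the slide-lid box to the serving board

### The arm

A 6-joint arm with a two-finger parallel gripper is mounted at the origin on a cart in front of the work surface, level with it; the furniture and walls round the work are solid. World frame = base frame: x ahead of the robot, y to its left, z up, the work surface at z = 0. Lengths are in mm, angles in rad, forces in N, time in s.
With the tool pointing down it reaches from about 350 to 1000 mm from the base axis. Payload 7.1 kg.
Tool frame: the origin (TCP) lies where the fingers leave the gripper's body, on its centre line; the fingertips stand ctrl.tip_reach ahead of it and the grasp point (between the pads) lies 54 mm ahead of it (ctrl.tip_reach is the distance from the TCP to the fingertips, in mm); z points along the fingers, y is the line along which they close (so a half turn about z gives the same grasp; the last joint's range is limited). The gripper opens to 85 mm and grips with 20 to 120 N. Pads are 22 mm wide; open, the fingers measure 114 mm over their backs; the gripper's body (76 mm by 85 mm) begins 54 mm behind the grasp point. The pads swing forward as they close: fully open they stand 13 mm farther back than shut.
Start: joints at [1.092, 0.423, 1.63, -0, 1.089, -0.019], TCP at [277.323, 560.087, 303.919] pointing down, gripper open.
Joint ranges: [-3, 3], [-0.9, 2.11], [0.09, 2.58], [-1.31, 4.45], [0.11, 2.69], [-2.54, 2.54]. Speed limits (rad/s): [2.39, 2.39, 3.01, 3.14, 3.14, 3.14].

### API

Orientations are given as [roll, pitch, yaw] about the fixed x, y, z axes, in that order (R = Rz(yaw) Ry(pitch) Rx(roll)).
In Python, from plant import ctrl, optics gives the robot as it stands.
- The arm moves only by the tool drive_tool, never from a script. Its argument "commands" is text: rows parted by semicolons, each of 7 numbers parted by spaces: the turn, a rotation vector about the tool's x, y, z in rad, then the shift along the tool's x, y, z in m, then the closure, from 0 (fully open) to 1 (shut). A call has 1 to 12 rows; each row is the pose to reach, as a shift and turn from the pose commanded when the call began, along the tool's axes at that moment; what a row does not reach only later rows make up. A row lasts 1/12 s, in which the tool goes at most 41.7 mm and 7.16 degrees, less where a joint would pass 70% of its speed; a pose out of reach is approached as far as the arm can. A call with a gripper value outside its range is refused whole. The fingers move at their own pace and stop on an object; "force" is the grip in N (left out, the last holds). Time passes only in rows, so rows that repeat a pose let the fingers close. It gives the time, the measured TCP pose, the force, the opening and the grip force at its end, in the units of the state.
- ctrl.get_obs(): the state, without advancing time (a new reading comes with each control period).
- optics.grab_frame(name): name is "side" or "top"; returns a dict with "img" (400x640x3 uint8, red, green, blue), "mtx" (3x3 intrinsics, pixels), "rvec" (rotation vector, rad) and "tvec" (3), from world to camera coordinates, as OpenCV has them. Camera axes: x right, y down, z forward; pixel columns grow to the right and rows downward; lengths in mm; the calibration is good to about 2 mm. A picture is of the moment at which its call begins. There is no depth.
- ctrl.job_done(): hands the job in; it is judged then, once.
The state is a dict: "t": time; "qpos": joint angles; "joint_vel": joint speeds; "tau": joint torques, N m; "ee_pos": TCP position; "tcp_rot": TCP orientation; "force": force on the tool from outside, world axes, zero at the start; "moment": the same for the moment, N m; "finger_gap": finger opening in mm; "finger_force": force on a finger pad.
Only numpy, scipy, OpenCV 4.12 (cv2) and the standard library are available. Lean on these libraries where they do the work, as an engineer would, in place of code of your own. Each camera call takes 0.05 s, during which the arm holds its last target. There are 200 camera calls.

### The job

Slide the lid of the wooden box along its grooves until it comes clear, and lay it flat on the worktop with its handle up. Then lift out the spice jar that stands in the box and stand it upright on the free half of the flat black board, beside the mug, keeping it upright on the way.

Things in the scene. Friction and masses are not known exactly. Their poses are not given: they have to be found in the camera images.
- box: pale wooden box, fixed: 134 (x) x 166 (y) x 131 mm high outside, 110 x 146 inside, floor 8 mm thick. Origin: centre of underside, z up. The lid runs in grooves along y, 116-125 mm above the worktop, under lips up to 131 mm. It comes out only to the box's +y (low end, 115 mm high, roughly the robot's left) and is clear of the grooves when its centre is 160 mm along +y from the box's origin
- lid_grip (a point): centre of the bar handle in the middle of the loose wooden lid: bar 60 mm long (x), 16 mm thick (y), 28 mm high. Lid plate 122 (x) x 154 (y) x 7 mm, 150 g, 2 mm play in its grooves. The point is 21 mm above the lid's underside, 14 mm above its top face. Axes are the lid's, parallel to the box's when in the grooves. Shut, it lies 6 to 18 mm to +y of the box's origin
- spice_mid (a point): centre, half-way up, of the spice jar: an upright round jar with a dark screw cap, 41 mm across all the way up, 105 mm high, 110 g, standing inside the box within 17 mm of the box's middle, hidden under the lid at first. Its top is 18 mm below the box's rim, so it is gripped by the cap. z is its own upward axis. Another spice jar at the back of the worktop is not meant
- tray_spot (a point): middle of the free half of a small flat black board (160 x 240 x 11 mm, fixed), at worktop level: the board's top is 11 mm above this point. Axes are the board's: x along its 160 mm side (edges 80 mm either way), +y along its 240 mm side away from the mug (board's end 65 mm away). A pale mug, 82 mm across, 94 mm high, stands on the other half, about 120 mm to -y

How it is judged (in metres and radians):
On the way, in this order (a step that is already met when the one before it is completed fails the run):
1. the lid has been slid clear of the grooves (y of lid_grip in the frame of box above 0.15 m), for 0.1 s.
2. the lid lies flat on the worktop (height (world z) of lid_grip below 0.028 m and angle between lid_grip's own z axis and vertical below 0.1 rad), for 0.1 s.
3. the jar has been lifted out of the box (height (world z) of spice_mid above 0.15 m), for 0.05 s.
At the end, for the whole second after the job is handed in: The lid lies flat on the worktop, handle up (within 6 degrees, handle centre under 28 mm). The jar stands upright (within 8 degrees) on the board's free half: centre within 70 mm of the spot along x, 60 mm towards the mug or 55 mm away along y, and 55 to 72 mm above the worktop (all of step 2 and x of spice_mid in the frame of tray_spot between -0.07 and 0.07 m and y of spice_mid in the frame of tray_spot between -0.06 and 0.055 m and height (world z) of spice_mid between 0.055 and 0.072 m and angle between spice_mid's own z axis and vertical below 0.15 rad); the robot touches nothing.
It fails at once if the jar is tipped over (more than 35 degrees) (angle between spice_mid's own z axis and vertical above 0.6 rad).
It also fails if it takes over 51 s, if anything falls off the work surface, if the arm or the gripper's body presses on something with over 40 N, if the wrist force passes 120 N, or if a joint passes its speed limit or range.

## Working session

There is one attempt and no reset: what is moved stays moved. The work goes in short steps, Python scripts to look and compute and a tool call to move; the robot and the scene stay as the last step left them, time stands still between calls to the robot, and variables do not carry over. Pictures are saved under pics/ and viewed, at most 10 in all, crops included, and the job is handed in when it is done.

Besides the shell and the picture viewer there is one more tool, called after "Request:" by a JSON object that holds its "method" and its "body". drive_tool: Moves the arm, as the interface text tells. Its arguments: {"type":"object","properties":{"commands":{"type":"string"},"force":{"type":"number"}},"required":["commands"]}

```bash
mkdir -p pics; cat > h.py <<'E'
import numpy as np, cv2
from plant import ctrl, optics
def grab(n,save=None):
    f=optics.grab_frame(n)
    if save: cv2.imwrite('pics/'+save,f['img'][:,:,::-1])
    return f
def cast(f,uv,z):
    R=cv2.Rodrigues(np.array(f['rvec'],float))[0];t=np.array(f['tvec'],float).ravel()
    uv=np.atleast_2d(np.array(uv,float))
    d=(np.linalg.inv(f['mtx'])@np.c_[uv,np.ones(len(uv))].T).T@R
    c=-R.T@t
    return c+d*((z-c[2])/d[:,2])[:,None]
def proj(f,p):
    return cv2.projectPoints(np.array(p,float).reshape(-1,3),np.array(f['rvec'],float),np.array(f['tvec'],float),np.array(f['mtx'],float),None)[0].reshape(-1,2)
E
python3 - <<'E'
from h import *
o=ctrl.get_obs();print(o, ctrl.tip_reach)
for n in('top','side'):
    f=grab(n,n+'0.png');R=cv2.Rodrigues(np.array(f['rvec'],float))[0];print(n,-R.T@np.array(f['tvec']).ravel(),R[2],f['mtx'][0])
E
```

```text
{'t': 0.0, 'qpos': array([ 1.09200449e+00,  4.23844594e-01,  1.63068588e+00, -1.88192977e-05,
        1.08861177e+00, -1.90321356e-02]), 'joint_vel': array([-0.00133959,  0.00029185,  0.00182642,  0.00102562, -0.00017483,
        0.00098977]), 'tau': array([ 1.31181437e-04, -5.57388997e+01, -2.81745619e+01, -7.42067118e-05,
        7.33935070e-03, -1.43386154e-05]), 'ee_pos': array([277.13076551, 559.7138606 , 303.1448843 ]), 'tcp_rot': array([-3.14004303e+00, -1.28330677e-05,  2.68184168e+00]), 'force': array([-0.04708112, -0.35293846,  0.29775808]), 'moment': array([-0.02842363, -0.00363164,  0.01577849]), 'finger_force': 0.0, 'finger_gap': 85.4556621030322} 72.6
top [ 307.00189737 -105.42402191  932.12761726] [ 0.20385729 -0.04305379 -0.97805346] [445.18911208   0.         326.91927951]
side [ 75.70176366 514.7798251  470.61551602] [ 0.46710165 -0.77556442 -0.42463617] [451.18420456   0.         327.38864043]
```

View pics/top0.png

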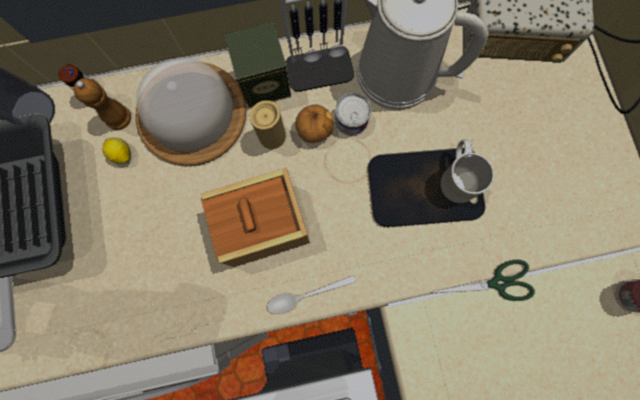

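View pics/side0.png

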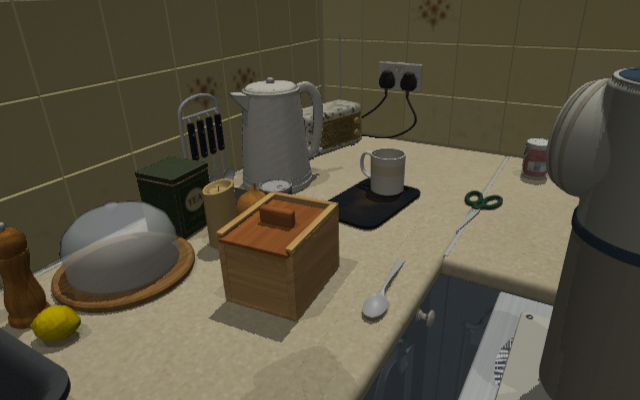

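The top view shows the box with its lid at about (254,217), the handle bar from (243,200) to (250,230), the black board at 370-485 × 150-225 and the mug at (467,177). The low end faces image left (+y), where the worktop around (140,240) is free. The side view shows the same box, with the handle at (277,215).

```bash
python3 - <<'E'
from h import *
T=cv2.imread('pics/top0.png');S=cv2.imread('pics/side0.png')
a=cv2.resize(T[160:275,190:320],None,fx=4,fy=4,interpolation=cv2.INTER_CUBIC)
b=cv2.resize(S[185:325,210:350],None,fx=2,fy=2,interpolation=cv2.INTER_CUBIC)
c=np.zeros((460,800,3),np.uint8);c[:460,:520]=a;c[:280,520:]=b;cv2.imwrite('pics/crop.png',c)
f=grab('top')
hsv=cv2.cvtColor(T,cv2.COLOR_BGR2HSV)
print('lid hsv',hsv[217,280],'rim',hsv[185,250],hsv[246,265],'board',hsv[200,400],'bar',hsv[215,247])
m=((hsv[...,2]<70)).astype(np.uint8);m[:140]=0;m[235:]=0;m[:,:355]=0;m[:,500:]=0
m=cv2.morphologyEx(m,cv2.MORPH_OPEN,np.ones((3,3)))
k=max(cv2.findContours(m,0,2)[0],key=cv2.contourArea)
p=cast(f,cv2.convexHull(k)[:,0],11)[:,:2].astype(np.float32)
r=cv2.minAreaRect(p);print('board',r,cv2.boxPoints(r))
l=((hsv[...,0]<14)&(hsv[...,1]>120)).astype(np.uint8);l[:165]=0;l[265:]=0;l[:,:195]=0;l[:,315:]=0
l=cv2.morphologyEx(l,cv2.MORPH_OPEN,np.ones((3,3)))
k=max(cv2.findContours(l,0,2)[0],key=cv2.contourArea)
p=cast(f,cv2.convexHull(k)[:,0],124)[:,:2].astype(np.float32)
r=cv2.minAreaRect(p);print('lid',r,cv2.boxPoints(r),cv2.contourArea(k))
E
```

```text
lid hsv [ 12 173 149] rim [ 15 155 130] [ 26 103 186] board [45 30 34] bar [ 12 175 172]
board ((484.7026672363281, -357.4554138183594), (237.1070556640625, 157.08628845214844), 82.71305084228516) [[ 391.7567  -465.0891 ]
 [ 547.5743  -485.01373]
 [ 577.6486  -249.82172]
 [ 421.83105 -229.8971 ]]
lid ((479.4527282714844, 5.8292694091796875), (108.14697265625, 154.09474182128906), 5.409412860870361) [[418.35666  77.4359 ]
 [432.88345 -75.97258]
 [540.5488  -65.77736]
 [526.022    87.63112]] 4624.0
```

View pics/crop.png

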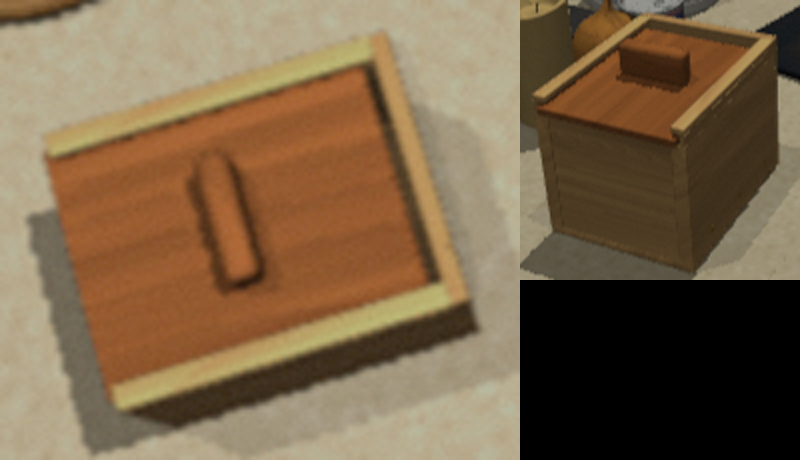

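The crop shows the rim corners at about (201,194), (286,169), (307,234.5) and (219,262) in full-image pixels. The bar's top face is centred near (248,214), running from (243,198.5) to (251.5,231).

```bash
python3 - <<'E'
from h import *
f=grab('top');s=grab('side')
c=lambda a:np.array(a)/4+[190,160]
q=cast(f,c([[45,135],[385,36],[468,298],[115,406]]),131);print(q.round(1),q.mean(0))
for i in range(4): print(np.linalg.norm(q[i]-q[(i+1)%4]).round(1), np.degrees(np.arctan2(*(q[(i+1)%4]-q[i])[[1,0]])).round(1))
b=cast(f,c([[211,150],[246,285],[231,217]]),151);print('bar',b.round(1),np.linalg.norm(b[0]-b[1]))
# side rim corners, z131: left(+x+y), back, right(-x-y), near(-x+y)
d=lambda a:(np.array(a)-[520,0])/2+[210,185]
print('side',cast(s,d([[536,97],[645,16],[776,37],[675,134]]),131).round(1))
bar=cast(s,d([[620,39],[655,36],[690,50],[655,56]]),151);print('side bar',bar.round(1),bar.mean(0))
E
```

```text
[[536.1  83.3 131. ]
 [549.4 -79.3 131. ]
 [420.5 -92.2 131. ]
 [406.4  71.9 131. ]] [478.10952582  -4.06579641 131.        ]
163.1 -85.3
129.5 -174.3
164.7 94.9
130.2 5.0
bar [[507.7   6.8 151. ]
 [444.2   2.2 151. ]
 [475.7   3.3 151. ]] 63.68831725513504
side [[529.   87.7 131. ]
 [543.9 -70.4 131. ]
 [417.9 -87.8 131. ]
 [405.1  80.5 131. ]]
side bar [[507.6   9.5 151. ]
 [485.6  -8.3 151. ]
 [446.2  -0.7 151. ]
 [464.5  20.6 151. ]] [475.97854217   5.27398003 151.        ]
```

```bash
cat >> h.py <<'E'
from scipy.spatial.transform import Rotation as Ro
def go(x,y,z,yaw,cmd=None):
    o=ctrl.get_obs();p=np.array(o['ee_pos']);R=Ro.from_euler('xyz',o['tcp_rot'])
    if cmd is not None: p=np.array(cmd[:3]);R=Ro.from_euler('xyz',[np.pi,0,cmd[3]])
    print('turn',(R.inv()*Ro.from_euler('xyz',[np.pi,0,yaw])).as_rotvec().round(4),'shift m',(R.inv().apply(np.array([x,y,z])-p)/1000).round(4))
E
python3 -c "
from h import *
go(476,4.5,240,3.229,[277.3,560.1,303.9,2.6818])"
```

```text
turn [ 0.      0.     -0.5472] shift m [-0.4246 -0.4097  0.0639]
```

Request:
{"method": "drive_tool", "body": {"commands": "0 0 -0.547 -0.4246 -0.4097 0.064 0;0 0 -0.547 -0.4246 -0.4097 0.064 0;0 0 -0.547 -0.4246 -0.4097 0.064 0;0 0 -0.547 -0.4246 -0.4097 0.064 0;0 0 -0.547 -0.4246 -0.4097 0.064 0;0 0 -0.547 -0.4246 -0.4097 0.064 0;0 0 -0.547 -0.4246 -0.4097 0.064 0;0 0 -0.547 -0.4246 -0.4097 0.064 0;0 0 -0.547 -0.4246 -0.4097 0.064 0;0 0 -0.547 -0.4246 -0.4097 0.064 0;0 0 -0.547 -0.4246 -0.4097 0.064 0;0 0 -0.547 -0.4246 -0.4097 0.064 0"}}

```text
t: 1.25
ee_pos: [444.3, 92.2, 250.3]
tcp_rot: [3.142, 0.001, -3.054]
force: [0.8, 0.4, -0.4]
finger_gap: 85.6
finger_force: 0.0
```

```bash
python3 -c "
from h import *
o=ctrl.get_obs();print(o['qpos'],o['ee_pos'],o['tcp_rot'],o['joint_vel'])
go(476,4.5,240,3.229)"
```

```text
[ 1.78311312e-01  2.53186998e-01  2.04034539e+00  2.13696762e-05
  8.47412365e-01 -1.47984945e+00] [444.30860907  92.17115864 250.29110325] [ 3.14151785e+00  6.43769133e-04 -3.05424238e+00] [-1.09235585e+00  1.65135563e-01 -7.10506502e-02 -2.52420632e-04
 -1.08347345e-01 -1.08378631e+00]
turn [ 0.0001  0.0006 -0.0001] shift m [-0.0239 -0.0901  0.0103]
```

Request:
{"method": "drive_tool", "body": {"commands": "0 0 0 -0.024 -0.09 0.010 0;0 0 0 -0.024 -0.09 0.010 0;0 0 0 -0.024 -0.09 0.010 0;0 0 0 -0.024 -0.09 0.010 0;0 0 0 -0.024 -0.09 0.010 0"}}

```text
t: 1.67
ee_pos: [475.6, 6.3, 240.1]
tcp_rot: [3.141, -0.001, -3.056]
force: [-1.0, -0.2, -0.4]
finger_gap: 85.2
finger_force: 0.0
```

```bash
python3 -c "
from h import *
go(476,4.5,204,3.229)
f=grab('side','s1.png');f=grab('top','t1.png')
a=cv2.imread('pics/s1.png')[150:300,180:380];b=cv2.imread('pics/t1.png')[120:270,170:370]
cv2.imwrite('pics/c1.png',cv2.resize(np.hstack([a,b]),None,fx=2,fy=2,interpolation=2))"
```

```text
turn [ 0.0003 -0.0006 -0.0023] shift m [-0.0003 -0.0018  0.0361]
```

View pics/c1.png

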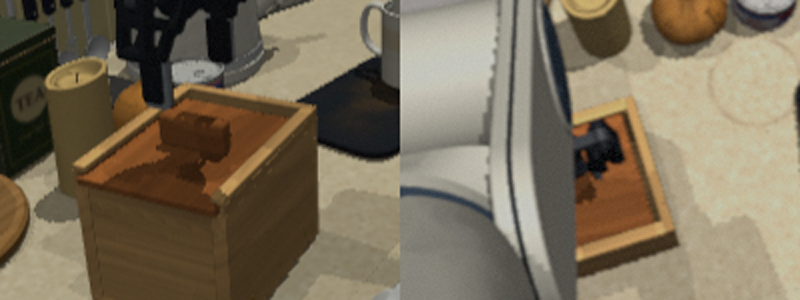

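The side view shows the open fingers above the handle, one on each side of it; the arm hides part of the top view. I'll descend and grip.

Request:
{"method": "drive_tool", "body": {"commands": "0 0 0 0 0 0.036 0;0 0 0 0 0 0.036 0;0 0 0 0 0 0.036 0;0 0 0 0 0 0.036 0.5;0 0 0 0 0 0.036 1;0 0 0 0 0 0.036 1;0 0 0 0 0 0.036 1;0 0 0 0 0 0.036 1;0 0 0 0 0 0.036 1;0 0 0 0 0 0.036 1", "force": 50}}

```text
t: 2.6
ee_pos: [476.0, 6.5, 204.9]
tcp_rot: [-3.142, 0.001, -3.055]
force: [-1.8, 0.4, 4.9]
finger_gap: 14.7
finger_force: 49.9
```

Request:
{"method": "drive_tool", "body": {"commands": "0 0 0 0 0.006 0 1;0 0 0 0 0.015 0 1;0 0 0 0 0.025 0 1;0 0 0 0 0.035 0 1;0 0 0 0 0.04 0 1;0 0 0 0 0.04 0 1"}}

```text
t: 3.1
ee_pos: [472.8, 47.4, 204.9]
tcp_rot: [3.141, 0.002, -3.054]
force: [0.3, 4.2, 5.9]
finger_gap: 15.0
finger_force: 49.9
```

Low forces, so the lid is sliding cleanly.

Request:
{"method": "drive_tool", "body": {"commands": "0 0 0 0 0.015 0 1;0 0 0 0 0.03 0 1;0 0 0 0 0.045 0 1;0 0 0 0 0.06 0 1;0 0 0 0 0.075 0 1;0 0 0 0 0.09 0 1;0 0 0 0 0.105 0 1;0 0 0 0 0.12 0 1;0 0 0 0 0.135 0 1;0 0 0 0 0.145 0 1;0 0 0 0 0.145 0 1;0 0 0 0 0.145 0 1"}}

```text
t: 4.1
ee_pos: [459.3, 191.0, 204.0]
tcp_rot: [-3.141, -0.001, -3.053]
force: [-0.6, 0.0, -1.5]
finger_gap: 15.1
finger_force: 49.0
```

```bash
python3 - <<'E'
from h import *
o=ctrl.get_obs();print(o['ee_pos'],o['force'],o['moment'],o['finger_gap'])
grab('side','s2.png')
f=grab('top')
# candidate lid footprint corners for centre (455,240) yaw 5deg on top0 image
print(cast(f,[[117,163],[203,262],[60,265],[60,230],[60,330],[200,320],[0,380],[137,120]],0).round(0))
E
```

```text
[459.31006109 191.02686022 204.04487353] [-0.63574542  0.01077304 -1.48595011] [ 5.71718305e-03  4.61224562e-05 -5.19331377e-03] 15.112400590078613
[[681. 283.   0.]
 [429. 133.   0.]
 [486. 425.   0.]
 [559. 418.   0.]
 [355. 436.   0.]
 [314. 157.   0.]
 [285. 561.   0.]
 [771. 228.   0.]]
```

View pics/s2.png

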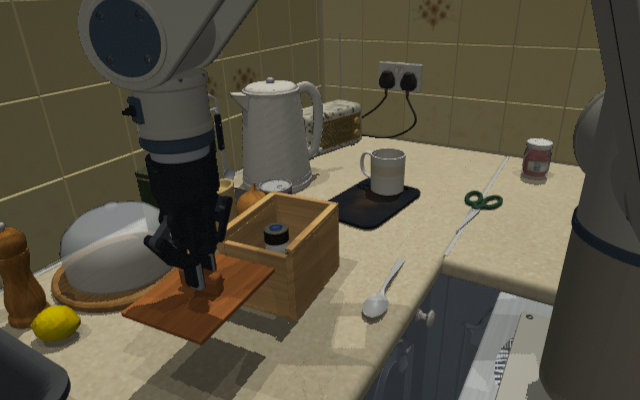

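The lid is clear of the grooves and held level at about (205,293). The jar stands in the box with its cap at (276,236). I'll move left a little more and then lower the lid.

Request:
{"method": "drive_tool", "body": {"commands": "0 0 0 0 0.03 0 1;0 0 0 0 0.045 0.02 1;0 0 0 0 0.045 0.045 1;0 0 0 0 0.045 0.07 1;0 0 0 0 0.045 0.09 1;0 0 0 0 0.045 0.102 1;0 0 0 0 0.045 0.108 1;0 0 0 0 0.045 0.108 1;0 0 0 0 0.045 0.108 1"}}

```text
t: 4.95
ee_pos: [456.1, 235.5, 96.7]
tcp_rot: [3.141, 0.0, -3.055]
force: [-0.1, 0.8, -1.5]
finger_gap: 14.5
finger_force: 49.2
```

Request:
{"method": "drive_tool", "body": {"commands": "0 0 0 0 0 0.002 1;0 0 0 0 0 0.004 1;0 0 0 0 0 0.006 1;0 0 0 0 0 0.006 1"}}

```text
t: 5.28
ee_pos: [455.8, 235.7, 90.5]
tcp_rot: [3.141, 0.0, -3.054]
force: [-0.8, 0.2, -1.0]
finger_gap: 14.7
finger_force: 49.2
```

Request:
{"method": "drive_tool", "body": {"commands": "0 0 0 0 0 0.001 1;0 0 0 0 0 0.002 1;0 0 0 0 0 0.003 1;0 0 0 0 0 0.003 1"}}

```text
t: 5.62
ee_pos: [455.9, 235.8, 89.0]
tcp_rot: [3.141, 0.0, -3.054]
force: [-5.7, -2.1, 21.6]
finger_gap: 15.1
finger_force: 52.4
```

Request:
{"method": "drive_tool", "body": {"commands": "0 0 0 0 0 -0.001 1;0 0 0 0 0 -0.001 0;0 0 0 0 0 -0.001 0;0 0 0 0 0 -0.001 0;0 0 0 0 0 -0.001 0;0 0 0 0 0 -0.001 0;0 0 0 0 0 -0.001 0;0 0 0 0 0 -0.03 0;0 0 0 0 0 -0.07 0;0 0 0 0 0 -0.11 0;0 0 0 0 0 -0.15 0;0 0 0 0 0 -0.19 0"}}

```text
t: 6.62
ee_pos: [455.2, 235.4, 279.0]
tcp_rot: [-3.141, -0.001, -3.054]
force: [0.5, 0.3, 0.3]
finger_gap: 85.3
finger_force: 0.0
```

```bash
python3 - <<'E'
from h import *
f=grab('top','t3.png');s=grab('side','s3.png')
a=cv2.imread('pics/s3.png')[185:345,140:360];b=cv2.imread('pics/t3.png')[165:275,190:320]
cv2.imwrite('pics/c3.png',np.vstack([cv2.resize(a,(440,320),interpolation=2),cv2.resize(b,(440,372))[:280]]) if 0 else np.hstack([cv2.resize(a,(385,280),interpolation=2),cv2.resize(b,(390,330),interpolation=2)[:280]]))
E
```

```text
(no output)
```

View pics/c3.png

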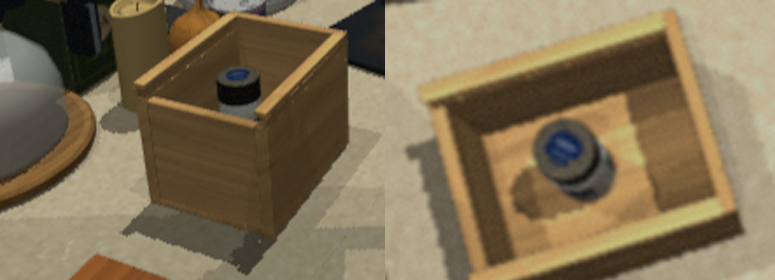

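The box is open and the jar is upright. The cap-top centre is at about (250.3,214.7) in the top image and (276,227.3) in the side image. The lid is lying on the worktop.

```bash
python3 - <<'E'
from h import *
f=optics.grab_frame('top');s=optics.grab_frame('side')
print(cast(f,[[250.3,214.7],[239.5,214.7],[261.5,214.7]],113),cast(s,[[276,227.3]],113))
# lid check in side/top
i=f['img'];h=cv2.cvtColor(i,cv2.COLOR_RGB2HSV);l=((h[...,0]<14)&(h[...,1]>140)).astype(np.uint8);l[:, 205:]=0;l[:180]=0;l[320:]=0
c=max(cv2.findContours(l,0,2)[0],key=cv2.contourArea);r=cv2.minAreaRect(cast(f,c[:,0],7)[:,:2].astype(np.float32));print('lid',r)
E
```

```text
[[482.03493134   4.12510269 113.        ]
 [486.3178727   23.85686557 113.        ]
 [477.59361891 -16.33628502 113.        ]] [[482.60612644   4.51448669 113.        ]]
lid ((457.717041015625, 235.97254943847656), (119.37142181396484, 151.69467163085938), 5.302279472351074)
```

```bash
python3 -c "
from h import *
go(482.2,4.3,240,3.229)"
```

```text
turn [ 0.001   0.0027 -0.0002] shift m [-0.0058 -0.233   0.0381]
```

Request:
{"method": "drive_tool", "body": {"commands": "0 0 0 -0.006 -0.233 0.03 0;0 0 0 -0.006 -0.233 0.03 0;0 0 0 -0.006 -0.233 0.03 0.2;0 0 0 -0.006 -0.233 0.03 0.2;0 0 0 -0.006 -0.233 0.03 0.2;0 0 0 -0.006 -0.233 0.038 0.2;0 0 0 -0.006 -0.233 0.038 0.2;0 0 0 -0.006 -0.233 0.038 0.2;0 0 0 -0.006 -0.233 0.038 0.2;0 0 0 -0.006 -0.233 0.038 0.2"}}

```text
t: 7.65
ee_pos: [481.6, 5.0, 238.7]
tcp_rot: [3.141, -0.001, -3.053]
force: [0.5, -0.5, 0.3]
finger_gap: 68.3
finger_force: 0.0
```

```bash
python3 -c "
from h import *
go(482.2,4.3,157,3.229)"
```

```text
turn [ 0.0003 -0.0013  0.0008] shift m [-0.0006 -0.0008  0.0817]
```

Request:
{"method": "drive_tool", "body": {"commands": "0 0 0 0 -0.001 0.025 0.2;0 0 0 0 -0.001 0.045 0.2;0 0 0 0 -0.001 0.06 0.2;0 0 0 0 -0.001 0.074 0.2;0 0 0 0 -0.001 0.082 0.2;0 0 0 0 -0.001 0.082 0.2;0 0 0 0 -0.001 0.082 0.35;0 0 0 0 -0.001 0.082 0.5;0 0 0 0 -0.001 0.082 0.7;0 0 0 0 -0.001 0.082 0.8;0 0 0 0 -0.001 0.082 0.8;0 0 0 0 -0.001 0.082 0.8", "force": 40}}

```text
t: 8.65
ee_pos: [482.7, 3.3, 158.2]
tcp_rot: [3.141, 0.002, -3.055]
force: [0.0, 3.2, 7.3]
finger_gap: 39.5
finger_force: 40.6
```

Request:
{"method": "drive_tool", "body": {"commands": "0 0 0 0 0 -0.008 0.8;0 0 0 0 0 -0.02 0.8;0 0 0 0 0 -0.035 0.8;0 0 0 0 0 -0.05 0.8;0 0 0 0 0 -0.065 0.8;0 0 0 0 0 -0.08 0.8;0 0 0 0 0 -0.095 0.8;0 0 0 0 0 -0.11 0.8;0 0 0 0 0 -0.125 0.8;0 0 0 0 0 -0.14 0.8;0 0 0 0 0 -0.15 0.8;0 0 0 0 0 -0.15 0.8"}}

```text
t: 9.65
ee_pos: [482.9, 3.0, 309.6]
tcp_rot: [-3.141, 0.004, -3.055]
force: [0.5, -0.5, -1.2]
finger_gap: 39.5
finger_force: 40.5
```

```bash
python3 -c "
from h import *
go(492.3,-298,307,1.66)
grab('side','s4.png')"
```

```text
turn [0.0027 0.0037 1.5687] shift m [ 0.0168 -0.3006  0.0027]
```

View pics/s4.png

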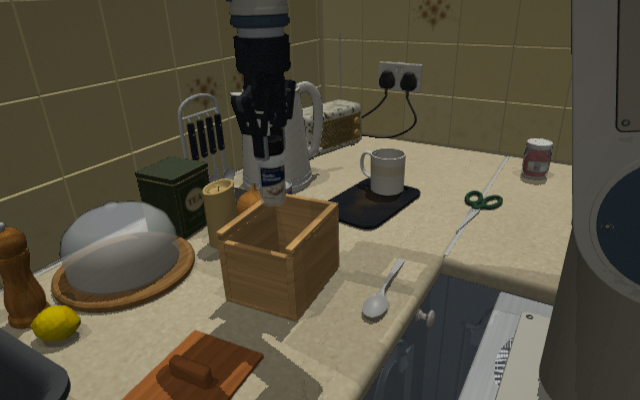

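The jar is out of the box and upright at (272,172), and the lid lies flat, handle up, at (190,370). I'll carry the jar across with a gradual turn.

Request:
{"method": "drive_tool", "body": {"commands": "0 0 0.06 0 -0.01 0 0.8;0 0 0.14 0.002 -0.03 0 0.8;0 0 0.24 0.004 -0.055 0 0.8;0 0 0.34 0.006 -0.08 0 0.8;0 0 0.44 0.008 -0.105 0 0.8;0 0 0.54 0.01 -0.13 0 0.8;0 0 0.64 0.011 -0.155 0 0.8;0 0 0.74 0.012 -0.18 0 0.8;0 0 0.84 0.013 -0.205 0 0.8;0 0 0.94 0.014 -0.225 0 0.8;0 0 1.04 0.014 -0.24 0 0.8;0 0 1.1 0.015 -0.25 0 0.8"}}

```text
t: 10.7
ee_pos: [488.4, -248.7, 305.9]
tcp_rot: [-3.14, -0.001, 2.122]
force: [0.7, 0.1, -0.5]
finger_gap: 39.5
finger_force: 40.5
```

```bash
python3 -c "
from h import *
go(492.3,-298,307,1.66)"
```

```text
turn [-0.0014 -0.0011  0.4625] shift m [-0.044  -0.0225 -0.0011]
```

Request:
{"method": "drive_tool", "body": {"commands": "0 0 0.08 -0.01 -0.005 0 0.8;0 0 0.17 -0.022 -0.011 0 0.8;0 0 0.26 -0.034 -0.017 0 0.8;0 0 0.36 -0.041 -0.021 0 0.8;0 0 0.44 -0.044 -0.0225 0 0.8;0 0 0.462 -0.044 -0.0225 0 0.8;0 0 0.462 -0.044 -0.0225 0 0.8;0 0 0.462 -0.044 -0.0225 0 0.8"}}

```text
t: 11.37
ee_pos: [492.7, -296.1, 306.5]
tcp_rot: [-3.14, -0.001, 1.669]
force: [-0.2, -0.3, -0.5]
finger_gap: 39.7
finger_force: 40.5
```

```bash
python3 -c "
from h import *
go(492.3,-298,161,1.66)"
```

```text
turn [-0.0012 -0.0009  0.009 ] shift m [-0.002  -0.0005  0.1455]
```

Request:
{"method": "drive_tool", "body": {"commands": "0 0 0 0 0 0.01 0.8;0 0 0 0 0 0.03 0.8;0 0 0 0 0 0.05 0.8;0 0 0 0 0 0.07 0.8;0 0 0 0 0 0.09 0.8;0 0 0 0 0 0.108 0.8;0 0 0 0 0 0.122 0.8;0 0 0 0 0 0.132 0.8;0 0 0 0 0 0.138 0.8;0 0 0 0 0 0.140 0.8;0 0 0 0 0 0.140 0.8"}}

```text
t: 12.28
ee_pos: [493.1, -296.4, 167.0]
tcp_rot: [-3.141, -0.0, 1.667]
force: [0.6, -0.1, -0.8]
finger_gap: 39.4
finger_force: 40.5
```

Request:
{"method": "drive_tool", "body": {"commands": "0 0 0 0 0 0.001 0.8;0 0 0 0 0 0.002 0.8;0 0 0 0 0 0.003 0.8;0 0 0 0 0 0.003 0.8"}}

```text
t: 12.62
ee_pos: [493.2, -296.6, 164.6]
tcp_rot: [3.141, 0.0, 1.667]
force: [-0.9, 0.2, -1.2]
finger_gap: 39.2
finger_force: 40.5
```

Request:
{"method": "drive_tool", "body": {"commands": "0 0 0 0 0 0.001 0.8;0 0 0 0 0 0.002 0.8;0 0 0 0 0 0.003 0.8;0 0 0 0 0 0.003 0.8"}}

```text
t: 12.95
ee_pos: [493.2, -296.6, 161.3]
tcp_rot: [3.142, 0.0, 1.667]
force: [-0.2, -0.5, -1.4]
finger_gap: 39.3
finger_force: 40.5
```

Request:
{"method": "drive_tool", "body": {"commands": "0 0 0 0 0 0.0005 0.8;0 0 0 0 0 0.001 0.8;0 0 0 0 0 0.0015 0.8;0 0 0 0 0 0.0015 0.8"}}

```text
t: 13.28
ee_pos: [493.4, -296.8, 161.1]
tcp_rot: [3.141, 0.001, 1.667]
force: [-2.6, 2.2, 13.1]
finger_gap: 39.8
finger_force: 41.4
```

Contact with the board at the expected height, so I'll release slowly and retreat upward.

Request:
{"method": "drive_tool", "body": {"commands": "0 0 0 0 0 -0.0005 0.8;0 0 0 0 0 -0.0005 0.45;0 0 0 0 0 -0.0005 0.35;0 0 0 0 0 -0.0005 0.2;0 0 0 0 0 -0.0005 0.1;0 0 0 0 0 -0.0005 0.1;0 0 0 0 0 -0.01 0.1;0 0 0 0 0 -0.03 0.1;0 0 0 0 0 -0.06 0.1;0 0 0 0 0 -0.1 0.1;0 0 0 0 0 -0.13 0.1;0 0 0 0 0 -0.13 0.1"}}

```text
t: 14.28
ee_pos: [495.7, -298.1, 297.0]
tcp_rot: [3.133, 0.007, 1.667]
force: [0.1, 0.0, 0.8]
finger_gap: 76.8
finger_force: 0.0
```

```bash
python3 -c "
from h import *
grab('side','s5.png');grab('top','t5.png');print(ctrl.get_obs()['ee_pos'])
a=cv2.imread('pics/s5.png')
b=cv2.imread('pics/t5.png')
cv2.imwrite('pics/c5.png',cv2.resize(np.hstack([a,b]),(800,250),interpolation=3))"
```

```text
[ 493.59946536 -296.79796097  291.7837408 ]
```

View pics/c5.png

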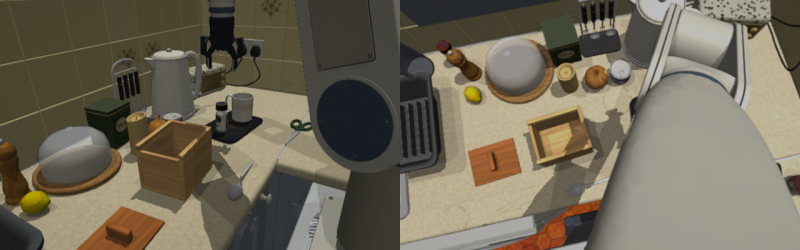

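The jar stands upright on the board beside the mug at (222,117) in the side half. The lid lies flat with its handle up at (120,230), and the gripper is clear.

```bash
python3 -c "
from plant import ctrl
print(ctrl.job_done())"
```

```text
the job is handed in; nothing more can be done
None
```

The job is handed in: the lid lies flat on the worktop, handle up, and the jar stands upright on the board's free half beside the mug, finished at about 14 s; the verdict was not shown to me.

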